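Refit the sprung idler of the bottle roller and load the sample bottle

TASK

The bench-top bottle roller has had its front idler taken out for cleaning. Fit the idler back: put its sprung journal into the recess of one end cheek, push to compress it, and lower the other end until it springs into the opposite recess, so that it lies between the cheeks in front of the driven roller (either way round). Then lay the white sample bottle on its side in the trough between the two rollers, along them, and leave it there at rest; do not drop it in, and do not knock over the beaker.

Things in the scene. Friction and masses are not known exactly. Their poses are not given: they have to be found in the camera images.
- bottle_roller: Grey and white bottle roller, fixed, 112 (x) x 250 (y) x 67 mm high. Origin on the bench midway between its roller axes and end cheeks; y along the rollers, -x is its front, z up. White cheeks: 14 mm thick, inner faces at y = +82 and -82 mm, tops at z = 67 mm. Driven roller (stays in): 26 mm diameter, axis x = +28, z = 52 mm. Base top z = 14 mm. Drive housing beyond the -y cheek, top z = 62 mm.
- recess_left (a point): Centre of the mouth of the idler's recess in the left (+y) cheek, on its inner face, at x = -28, z = 52 mm of bottle_roller, axes as bottle_roller. A round blind hole, closed all round: 12 mm diameter, 10 mm deep towards +y, mouth chamfered 3 mm to 18 mm diameter; the cheek ends 15 mm above its centre.
- recess_right (a point): The same in the right (-y) cheek, 164 mm from recess_left, 10 mm deep towards -y. The idler belongs between these two recesses.
- trough (a point): Where the centre of the bottle's body comes to rest in the trough between the idler and the driven roller: 76.7 mm above the bench, midway between the roller axes and midway between the cheeks; axes as bottle_roller.
- idler: Idler roller lying on the bench: aluminium tube, 26 mm diameter, 145 mm long, two black rubber sleeves, 0.2 kg; grip across its middle. Origin: middle of the tube, on its axis; y along it. At its -y end a short fixed journal, 8 mm diameter, 8 mm long; at +y a long sprung one, 8 mm diameter, 32 mm when free; tips tapered. Fitted, the spring holds the tube's end against the fixed journal's cheek.
- idler_spring (a joint): How far the sprung journal is pushed into the tube, m: 0 free (stands out 32 mm), at most 0.020. Spring force 2.4 N at 0, rising 300 N/m (8.4 N at 0.020). About 0.003 remains when fitted; 0.016 with the tip at the bottom of its recess lets the fixed journal pass the other cheek with 5 mm to spare.
- idler_fixed_tip (a point): Tip of the short fixed journal, on the axis, 80.5 mm from the idler's origin.
- idler_sprung_tip (a point): Tip of the long sprung journal, on the axis, 104.5 mm from the idler's origin when free.
- sample_bottle: White plastic bottle with grey ribbed cap, lying on its side in its rest, 0.13 kg. Origin: on its axis, middle of its cylindrical body (50 mm diameter, 80 mm long; grip across it there); y points to the cap. Shoulder, neck and cap (31 mm diameter) reach to y = +70.5 mm, the flat bottom is at y = -40 mm.
- bottle_rest: Grey rest, fixed, 96 x 78 mm; four posts 25 mm high (26 to 39 mm across, 24 to 34 mm along from its centre) keep the bottle from rolling; at the bottle's middle its sides are open for fingers. Origin on the bench, at its centre, y along the bottle; the bottle's axis lies 35 mm above the bench in it.
- beaker_100: Small glass beaker, 63 mm wide, 69 mm high, a bystander; origin at the centre of its underside, z up.

How it is judged:
By the outcome, as a careful person would: the job done as asked, in the order asked, and still so for the second after the job is handed in, with the robot touching nothing.
It also fails if it takes over 58 s, if anything falls off the work surface, if the arm or the gripper's body presses on something with over 40 N, if the wrist force passes 120 N, or if a joint passes its speed limit or range.

ROBOT

A 7-joint arm with a two-finger parallel gripper is mounted at the origin on a cart in front of the work surface, level with it; the furniture and walls round the work are solid. World frame = base frame: x ahead of the robot, y to its left, z up, the work surface at z = 0. Lengths are in m, angles in rad, forces in N, time in s.
With the tool pointing down it reaches from about 0.4 to 0.925 m from the base axis. Payload 4.1 kg.
Tool frame: the origin (TCP) lies at the very end of the fingers, on their centre line; the grasp point (between the pads) lies 19 mm behind it; z points along the fingers, y is the line along which they close (so a half turn about z gives the same grasp; the last joint's range is limited). The gripper opens to 85 mm and grips with 20 to 120 N. Pads are 22 mm wide; open, the fingers measure 114 mm over their backs; the gripper's body (76 mm by 85 mm) begins 54 mm behind the grasp point. The pads swing forward as they close: fully open they stand 13 mm farther back than shut.
Start: joints at [-1.447, 0.398, 0.045, 1.537, -0.019, 1.207, -0.051], TCP at [0.144, 0.634, 0.231] pointing down, gripper open.
Joint ranges: [-2.82, 2.82], [-0.49, 2.23], [-1.37, 1.46], [0, 2.46], [-1.36, 4.5], [0.23, 2], [-2.94, 2.94]. Speed limits (rad/s): [2.57, 2.57, 3.14, 3.14, 3.14, 3.14, 3.14].

INTERFACE

Orientations are given as a unit quaternion [x, y, z, w].
In Python, from station import ctrl gives the robot as it stands.
- The arm moves only by the tool apply_moves, never from a script. Its argument "commands" is a list of rows, each an object with "grip": the opening, from 0 (shut) to 1 (fully open); "slide": the shift along the tool's x, y, z in mm, a list of three; "twist": the turn about the tool's z in rad. In form: [{"grip": grip, "slide": [x, y, z], "twist": twist}, ...]. A call has 1 to 20 rows; each row shifts and turns the commanded pose from where the row before left it, along the tool's axes as they then stand; what a row does not reach is not made up. A row lasts 1/10 s, in which the tool goes at most 50 mm and 8.59 degrees, less where a joint would pass 70% of its speed; a pose out of reach is approached as far as the arm can. A call is refused whole if a number of a shift passes 50 or a number of a turn 0.15, either way. A call with a gripper value outside its range is refused whole. The fingers move at their own pace and stop on an object; "grip_force" is the grip in N (left out, the last holds). Time passes only in rows, so rows that do not move let the fingers close. It gives the time, the measured TCP pose, the force, the opening and the grip force at its end, in the units of the state.
- ctrl.state(): the state, without advancing time (a new reading comes with each control period).
- ctrl.grab_frame(name): name is "scene" or "top" or "wrist"; returns the picture (480x640x3 uint8, blue, green, red); there is no depth.
- ctrl.camera_model(name): a dict with "fx", "fy", "cx", "cy" (pixels), "world_to_cam" (4x4, takes a point from world to camera coordinates). Camera axes: x right, y up, looking along -z (the intrinsics and any distortion apply to the point x, -y, -z); pixel columns grow to the right and rows downward; lengths in m; the calibration is good to about 2 mm. A picture is of the moment at which its call begins: read the wrist's pose just before it. camera_model takes no time and is no camera call; for the wrist camera it gives the pose at the moment of the call.
- ctrl.job_done(): hands the job in; it is judged then, once.
The state is a dict: "time_s": time; "q": joint angles; "joint_vel": joint speeds; "joint_torque": joint torques, N m; "tool_pos": TCP position; "orientation": TCP orientation; "ft_force": force on the tool from outside, world axes, zero at the start; "ft_torque": the same for the moment, N m; "grip_width": finger opening in m; "gripper_force": force on a finger pad.
Only numpy, scipy, OpenCV 4.12 (cv2) and the standard library are available. Lean on these libraries where they do the work, as an engineer would, in place of code of your own. Each camera call takes 0.05 s, during which the arm holds its last target. There are 200 camera calls.

## Working session

There is one attempt and no reset: what is moved stays moved. The work goes in short steps, Python scripts to look and compute and a tool call to move; the robot and the scene stay as the last step left them, time stands still between calls to the robot, and variables do not carry over. Pictures are saved under pics/ and viewed, at most 10 in all, crops included, and the job is handed in when it is done.

Besides the shell and the picture viewer there is one more tool, called after ">>>" by a JSON object that holds its "name" and its "arguments". apply_moves: Moves the arm, as the interface text tells. Its arguments: {"type":"object","properties":{"commands":{"type":"array","items":{"type":"object","properties":{"grip":{"type":"number"},"slide":{"type":"array","items":{"type":"number"}},"twist":{"type":"number"}}}},"grip_force":{"type":"number"}},"required":["commands"]}

```bash
ls; mkdir -p pics; python3 - <<'E'
from station import ctrl
import cv2,json
for n in ("scene","top"):
    cv2.imwrite(f"pics/{n}0.png",ctrl.grab_frame(n))
    m=ctrl.camera_model(n);print(n,{k:(v if not hasattr(v,'tolist') else v.tolist()) for k,v in m.items()})
s=ctrl.state();print({k:s[k] for k in("time_s","q","tool_pos","orientation","ft_force","grip_width")})
E
```

```text
pics
scene {'fx': 509.4496815824738, 'fy': 509.4496815824738, 'cx': 312.0711790381901, 'cy': 237.7861261818074, 'world_to_cam': [[-0.9718912141868092, 0.23499777901587626, -0.014265750737156238, 0.5799357221591874], [-0.18223850923058085, -0.7125623161223188, 0.6775279118942718, 0.025895374560486822], [0.14905231812992645, 0.661083194083772, 0.7353586995202364, -1.023993034514001], [0.0, 0.0, 0.0, 1.0]]}
top {'fx': 482.13239631144955, 'fy': 482.13239631144955, 'cx': 313.8197161069319, 'cy': 233.9345646106963, 'world_to_cam': [[0.007934606076498945, -0.9996183275167884, 0.026462073217144222, -0.06836056304930488], [0.9854223823978159, 0.012313707096651078, 0.16967940619577312, -0.5695440293896848], [-0.1699404904542266, 0.024729979985365958, 0.9851439782052673, -0.906403306121437], [0.0, 0.0, 0.0, 1.0]]}
{'time_s': 0.1, 'q': array([-1.44699658,  0.39911514,  0.04504326,  1.53774185, -0.0186991 ,
        1.20691387, -0.05070767]), 'tool_pos': array([0.14347918, 0.63338456, 0.23037477]), 'orientation': array([ 1.11120619e-01,  9.93806539e-01, -8.77655608e-04, -3.52278809e-05]), 'ft_force': array([-0.15407779,  0.26347533, -0.78541101]), 'grip_width': 0.08496610410895844}
```

View pics/scene0.png

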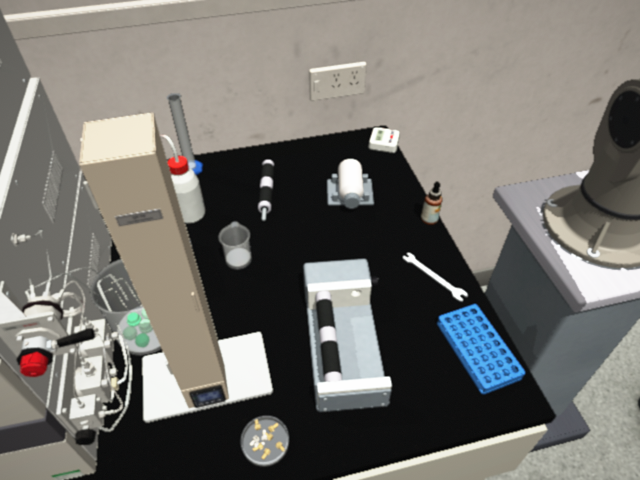

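View pics/top0.png

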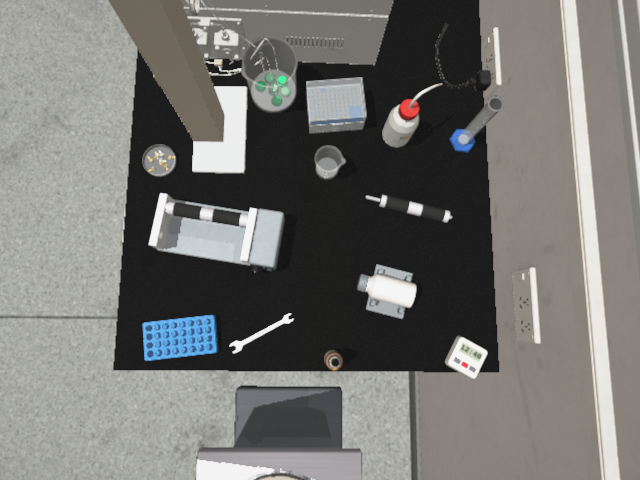

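The top view shows the roller around (218,232) with the driven roller on the far (+x) side and the housing to the right (-y). The idler is at about (415,208), sprung end left at (370,198). The bottle is at (390,291) with its cap to the left, and the beaker is at (328,162). I'll enlarge these for measuring.

```bash
cat > h.py <<'E'
import numpy as np, cv2
from station import ctrl
def ray(m,u,v):
    T=np.array(m["world_to_cam"]);R=T[:3,:3];c=-R.T@T[:3,3]
    return c,R.T@np.array([(u-m["cx"])/m["fx"],-(v-m["cy"])/m["fy"],-1])
def at(m,u,v,z):
    c,d=ray(m,u,v);return c+d*(z-c[2])/d[2]
def proj(m,p):
    q=np.array(m["world_to_cam"])@np.append(p,1);return np.array([m["cx"]-m["fx"]*q[0]/q[2],m["cy"]+m["fy"]*q[1]/q[2]])
E
python3 - <<'E'
from h import *
m=ctrl.camera_model("top");print({k for k in m})
for n,u,v,z in(("idl",415,208,.013),("spr",368,198,.013),("fix",451,217,.013),("bot",390,291,.035),("rol",208,233,.067),("beaker",326,165,.03),("col",208,130,.05)):print(n,at(m,u,v,z).round(3))
t=cv2.imread("pics/top0.png");s=cv2.imread("pics/scene0.png")
r=lambda im,x0,y0,x1,y1,k:cv2.resize(im[y0:y1,x0:x1],None,fx=k,fy=k,interpolation=cv2.INTER_CUBIC)
cv2.imwrite("pics/c1.png",r(t,142,185,300,285,5))
A=r(t,352,185,462,325,4);B=r(s,250,150,390,225,2.5)
C=np.zeros((560,800,3),np.uint8);C[:560,:440]=A;C[:B.shape[0],445:445+B.shape[1]]=B
cv2.imwrite("pics/c2.png",C);print(B.shape)
E
```

```text
{'fy', 'cy', 'world_to_cam', 'fx', 'cx'}
idl [ 0.634 -0.275  0.013]
spr [ 0.654 -0.176  0.013]
fix [ 0.616 -0.35   0.013]
bot [ 0.46  -0.215  0.035]
rol [0.566 0.143 0.067]
beaker [ 0.719 -0.087  0.03 ]
col [0.783 0.156 0.05 ]
(188, 350, 3)
```

View pics/c1.png

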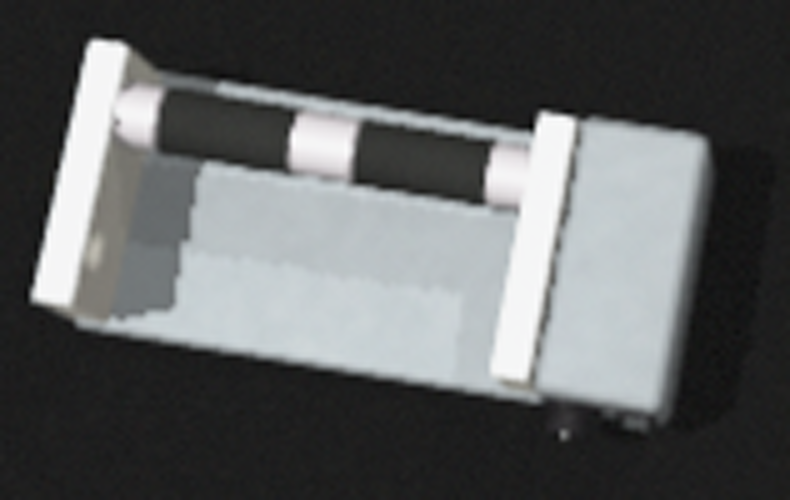

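View pics/c2.png

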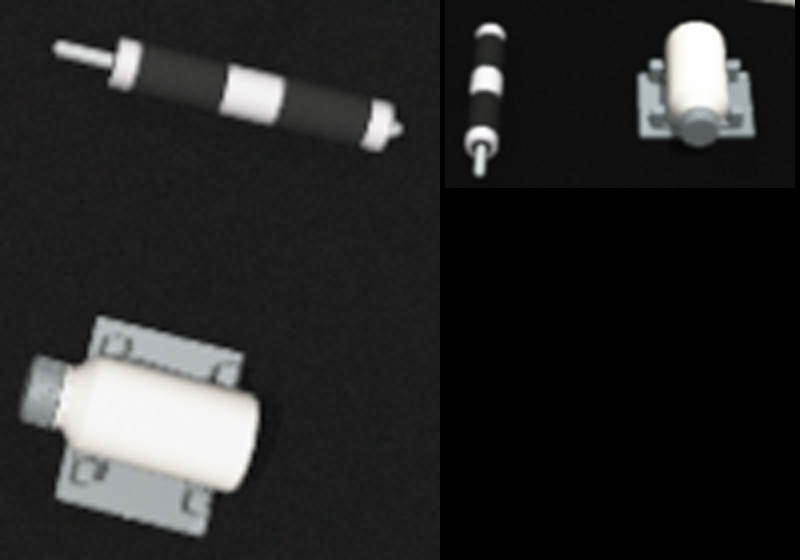

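The first crop shows the cheek-top corners clearly: left cheek (92,40)–(33,300), right cheek inner edge (538,112)–(492,378). There is a small knob in front of the housing at (565,425). The second crop shows the sprung tip at (57,47), fixed tip (401,128), bottle base (247,447) and cap end (30,388).

```bash
python3 - <<'E'
from h import *
from scipy.optimize import least_squares
m=ctrl.camera_model("top");ms=ctrl.camera_model("scene")
f=lambda p,k,x0,y0:((p[0]+.5)/k-.5+x0,(p[1]+.5)/k-.5+y0)
c=[(92,40),(127,42),(72,305),(33,300),(538,112),(577,117),(492,378),(530,384)]
M=np.array([(56,96),(56,82),(-56,82),(-56,96),(56,-82),(56,-96),(-56,-82),(-56,-96)])/1e3
P=np.array([at(m,*f(p,5,142,185),.067)[:2] for p in c])
def res(v,full=0):
    C,S=np.cos(v[2]),np.sin(v[2]);return ((M@np.array([[C,S],[-S,C]])+v[:2])-P).ravel()
r=least_squares(res,[.56,.14,0]);print("roller",r.x.round(4),(r.fun*1e3).round(1).reshape(-1,2).tolist())
g=lambda p,z:at(m,*f(p,4,352,185),z)
a,b,ba=g((57,47),.013),g((401,128),.013),g((252,94),.013)
d=a-b;print("idl",a,b,ba,"len",np.linalg.norm(d),"yaw",np.arctan2(-d[0],d[1]),"orig from tips",b+d*80.5/185)
u,w=g((247,447),.035),g((30,388),.035);e=u-w;e=w-u
print("bot",u,w,"len",np.linalg.norm(e),"yaw",np.arctan2(-e[0],e[1]),"orig",u+e*40/110.5)
R=[g(p,.004) for p in((98,316),(244,352),(205,536),(56,497))];print("rest",np.mean(R,0),np.linalg.norm(R[0]-R[1]),np.linalg.norm(R[2]-R[1]))
# scene check
print("scene band",at(ms,*f((486-445,80),2.5,250,150),.013),"cap",at(ms,*f((700-445,127),2.5,250,150),.035))
q=P[0]
E
```

```text
roller [ 0.5796  0.1527 -0.1524] [[3.9, -0.8], [2.4, -1.0], [-4.0, 1.2], [-3.6, 0.1], [3.3, -1.7], [3.0, -0.3], [-2.5, 0.9], [-2.5, 1.6]]
idl [ 0.65769428 -0.17187066  0.013     ] [ 0.61681741 -0.35163689  0.013     ] [ 0.63391709 -0.27386637  0.013     ] len 0.1843551392004061 yaw -0.22358718608615177 orig from tips [ 0.63460437 -0.27341429  0.013     ]
bot [ 0.44972055 -0.26112324  0.035     ] [ 0.47780773 -0.15362231  0.035     ] len 0.11110958535146137 yaw -0.2555608502120816 orig [ 0.45988786 -0.22220888  0.035     ]
rest [ 0.46206974 -0.21918666  0.004     ] 0.07735096320297376 0.09623218186722952
scene band [ 0.63077143 -0.28381141  0.013     ] cap [ 0.4754204  -0.15794862  0.035     ]
```

```bash
cat >> h.py <<'E'
def pose():
    s=ctrl.state();x,y,z,w=s["orientation"]
    yv=np.array([2*(x*y-z*w),1-2*(x*x+z*z)]);return np.array([*s["tool_pos"],np.arctan2(yv[1],yv[0])]),s
def plan(wps,step=.048,r=1,tw=2,start=None):
    """wps: (x,y,z,theta[,maxstep]); prints rows of [dx,dy,dz,twist]"""
    p=pose()[0] if start is None else np.array(start,float);out=[]
    for w in wps:
        st=w[4] if len(w)>4 else step;w=np.array(w[:4],float)
        dth=(w[3]-p[3]+np.pi)%(2*np.pi)-np.pi
        n=max(1,int(np.ceil(max(np.linalg.norm(w[:3]-p[:3])/st,abs(dth)/.145))));p0=p.copy()
        for i in range(1,n+1):
            t=p0[:3]+(w[:3]-p0[:3])*i/n;th=p0[3]+dth*i/n
            c,s=np.cos(p[3]),np.sin(p[3]);d=(t-p[:3])*1e3
            a=np.round([-s*d[0]+c*d[1],c*d[0]+s*d[1],-d[2]],r);k=round(-(th-p[3]),tw)
            p[:3]+=np.array([-s*a[0]+c*a[1],c*a[0]+s*a[1],-a[2]])/1e3;p[3]-=k
            out.append([*a.tolist(),k])
    for o in out:print(o)
    print("end",p.round(4));return p
E
python3 - <<'E'
from h import *
print(pose()[0])
plan([(.45,.25,.23,.55),(.6345,-.2735,.17,-.2236)],r=0)
E
```

```text
[0.14347918 0.63338456 0.23037477 1.34809497]
[-35.0, -28.0, 0.0, np.float64(0.07)]
[-37.0, -25.0, 0.0, np.float64(0.08)]
[-38.0, -23.0, 0.0, np.float64(0.07)]
[-40.0, -19.0, 0.0, np.float64(0.07)]
[-42.0, -17.0, 0.0, np.float64(0.07)]
[-42.0, -14.0, 0.0, np.float64(0.08)]
[-44.0, -10.0, 0.0, np.float64(0.07)]
[-44.0, -7.0, 0.0, np.float64(0.07)]
[-44.0, -4.0, 0.0, np.float64(0.07)]
[-45.0, -1.0, 0.0, np.float64(0.08)]
[-44.0, 2.0, 0.0, np.float64(0.07)]
[-45.0, -10.0, 5.0, np.float64(0.06)]
[-46.0, -6.0, 5.0, np.float64(0.07)]
[-46.0, -4.0, 5.0, np.float64(0.06)]
[-46.0, -1.0, 5.0, np.float64(0.07)]
[-47.0, 2.0, 5.0, np.float64(0.06)]
[-46.0, 6.0, 5.0, np.float64(0.07)]
[-45.0, 8.0, 5.0, np.float64(0.06)]
[-45.0, 11.0, 5.0, np.float64(0.06)]
[-44.0, 14.0, 5.0, np.float64(0.07)]
[-43.0, 16.0, 5.0, np.float64(0.06)]
[-42.0, 20.0, 5.0, np.float64(0.07)]
[-41.0, 22.0, 5.0, np.float64(0.06)]
end [ 0.6345 -0.2735  0.1704 -0.2219]
```

>>> {"name": "apply_moves", "arguments": {"commands": [{"grip": 1, "slide": [-35, -28, 0], "twist": 0.07}, {"grip": 1, "slide": [-37, -25, 0], "twist": 0.08}, {"grip": 1, "slide": [-38, -23, 0], "twist": 0.07}, {"grip": 1, "slide": [-40, -19, 0], "twist": 0.07}, {"grip": 1, "slide": [-42, -17, 0], "twist": 0.07}, {"grip": 1, "slide": [-42, -14, 0], "twist": 0.08}, {"grip": 1, "slide": [-44, -10, 0], "twist": 0.07}, {"grip": 1, "slide": [-44, -7, 0], "twist": 0.07}, {"grip": 1, "slide": [-44, -4, 0], "twist": 0.07}, {"grip": 1, "slide": [-45, -1, 0], "twist": 0.08}, {"grip": 1, "slide": [-44, 2, 0], "twist": 0.07}]}}

```text
time_s: 1.2
tool_pos: [0.4506, 0.249, 0.2311]
orientation: [0.491, 0.871, 0.0, -0.0]
ft_force: [1.4, 0.9, -0.0]
grip_width: 0.0855
gripper_force: 0.0
```

>>> {"name": "apply_moves", "arguments": {"commands": [{"grip": 1, "slide": [-45, -10, 5], "twist": 0.06}, {"grip": 1, "slide": [-46, -6, 5], "twist": 0.07}, {"grip": 1, "slide": [-46, -4, 5], "twist": 0.06}, {"grip": 1, "slide": [-46, -1, 5], "twist": 0.07}, {"grip": 1, "slide": [-47, 2, 5], "twist": 0.06}, {"grip": 1, "slide": [-46, 6, 5], "twist": 0.07}, {"grip": 1, "slide": [-45, 8, 5], "twist": 0.06}, {"grip": 1, "slide": [-45, 11, 5], "twist": 0.06}, {"grip": 1, "slide": [-44, 14, 5], "twist": 0.07}, {"grip": 1, "slide": [-43, 16, 5], "twist": 0.06}, {"grip": 1, "slide": [-42, 20, 5], "twist": 0.07}, {"grip": 1, "slide": [-41, 22, 5], "twist": 0.06}, {"grip": 1, "slide": [0, 0, 0], "twist": 0}, {"grip": 1, "slide": [0, 0, 0], "twist": 0}]}}

```text
time_s: 2.6
tool_pos: [0.6337, -0.2741, 0.1701]
orientation: [0.782, 0.624, -0.001, -0.001]
ft_force: [0.0, 0.0, -0.9]
grip_width: 0.0859
gripper_force: 0.0
```

```bash
python3 - <<'E'
from h import *
p,s=pose();print(p.round(4),s["q"].round(2),s["time_s"])
m=ctrl.camera_model("wrist");cv2.imwrite("pics/w1.png",ctrl.grab_frame("wrist"))
for q in((.6577,-.1719,.013),(.6168,-.3516,.013),(.6345,-.2735,.013)):print(proj(m,q).round(1))
E
```

```text
[ 0.6337 -0.2741  0.1701 -0.2242] [-0.11  0.62  0.7   1.51 -0.42  1.17  0.44] 2.6
[321.7  90.8]
[321.2 294.6]
[321.3 214.8]
```

View pics/w1.png

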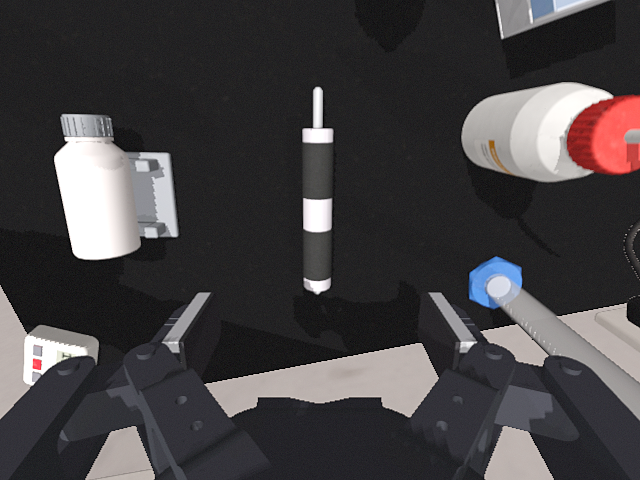

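The wrist view shows the idler upright at column 317, sprung tip (317,88), fixed tip (318,292), within about 2 mm of the estimate. I'm descending to grip it.

>>> {"name": "apply_moves", "arguments": {"commands": [{"grip": 1, "slide": [0, -1, 45], "twist": 0}, {"grip": 1, "slide": [0, 0, 45], "twist": 0}, {"grip": 1, "slide": [0, 0, 40], "twist": 0}, {"grip": 1, "slide": [0, 0, 25], "twist": 0}, {"grip": 1, "slide": [0, 0, 10], "twist": 0}, {"grip": 0.5, "slide": [0, 0, 0], "twist": 0}, {"grip": 0, "slide": [0, 0, 0], "twist": 0}, {"grip": 0, "slide": [0, 0, 0], "twist": 0}, {"grip": 0, "slide": [0, 0, 0], "twist": 0}, {"grip": 0, "slide": [0, 0, 0], "twist": 0}, {"grip": 0, "slide": [0, 0, 0], "twist": 0}, {"grip": 0, "slide": [0, 0, 0], "twist": 0}, {"grip": 0, "slide": [0, 0, 0], "twist": 0}, {"grip": 0, "slide": [0, 0, 0], "twist": 0}], "grip_force": 60}}

```text
time_s: 4.05
tool_pos: [0.6345, -0.2731, 0.0082]
orientation: [0.781, 0.624, 0.001, 0.001]
ft_force: [-1.4, 1.2, 6.8]
grip_width: 0.0234
gripper_force: 59.1
```

```bash
python3 - <<'E'
from h import *
p,s=pose();print(p.round(4),s["ft_force"],s["ft_torque"],s["grip_width"])
m=ctrl.camera_model("wrist");im=ctrl.grab_frame("wrist")
cv2.imwrite("pics/w2.png",im)
for w in ((0,0,0),(0,0,-.019)):pass
print(proj(m,s["tool_pos"]),proj(m,s["tool_pos"]+[0,0,.019]), "cam",ray(m,320,240))
s=ctrl.state();print(s["ft_force"],s["grip_width"])
E
```

```text
[ 0.6345 -0.2731  0.0082 -0.2221] [-1.36894481  1.1767475   6.7830848 ] [ 0.22025007  0.26475359 -0.06379118] 0.023387724169353516
[321.1241761  298.13760815] [321.46161357 320.06119888] cam (array([ 0.64996236, -0.19915595,  0.15100953]), array([-0.0645673 , -0.30605285, -0.95006996]))
[-2.03219149  1.65764526  6.8275929 ] 0.023814158046018802
```

View pics/w2.png

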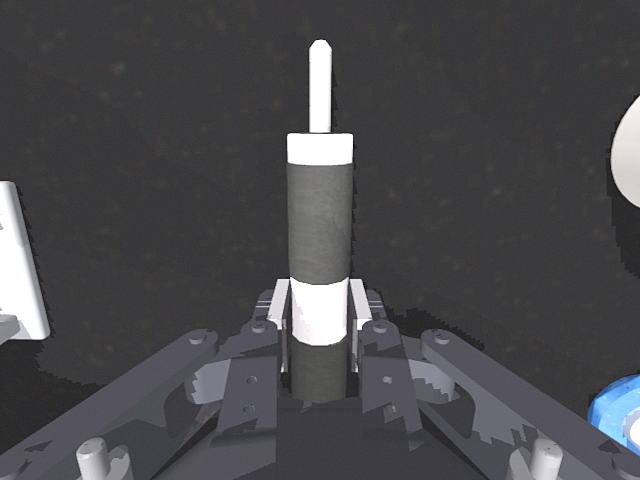

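The idler is centred in the pads: sprung tip (320,40), tube end row 133. I'll lift a little and check it for slip against these pixels.

>>> {"name": "apply_moves", "arguments": {"commands": [{"grip": 0, "slide": [0, 0, -10], "twist": 0}, {"grip": 0, "slide": [0, 0, -30], "twist": 0}, {"grip": 0, "slide": [0, 0, -45], "twist": 0}, {"grip": 0, "slide": [0, 0, -45], "twist": 0}, {"grip": 0, "slide": [0, 0, 0], "twist": 0}, {"grip": 0, "slide": [0, 0, 0], "twist": 0}]}}

```text
time_s: 4.7
tool_pos: [0.6341, -0.273, 0.1378]
orientation: [0.781, 0.624, 0.001, 0.001]
ft_force: [-0.3, 1.1, -3.1]
grip_width: 0.0236
gripper_force: 59.4
```

```bash
python3 - <<'E'
from h import *
p,s=pose();print(p.round(4),s["ft_force"],s["grip_width"],s["q"].round(2))
a=cv2.imread("pics/w2.png");im=ctrl.grab_frame("wrist");cv2.imwrite("pics/w3.png",im)
C=np.hstack([cv2.resize(i[20:420,220:420],None,fx=1.5,fy=1.5) for i in(a,im)]);cv2.imwrite("pics/w3c.png",C)
E
```

```text
[ 0.6341 -0.273   0.1378 -0.2221] [-0.27098268  1.05047338 -3.11233831] 0.023615783640185097 [-0.11  0.64  0.69  1.54 -0.44  1.11  0.46]
```

View pics/w3c.png

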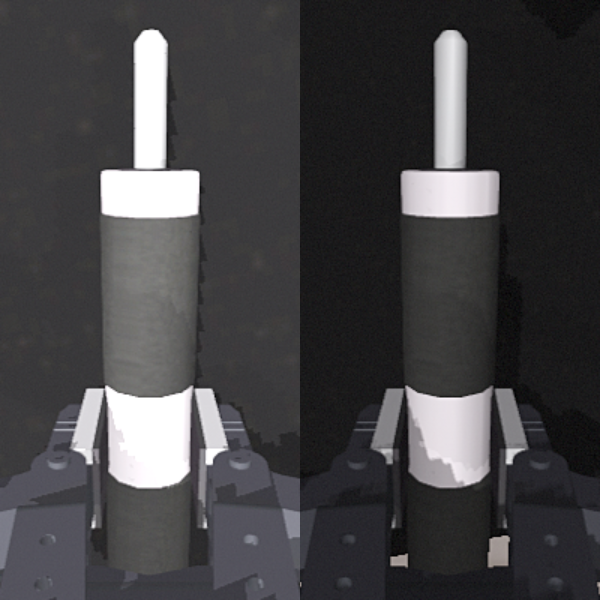

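No slip: tip and tube end sit at the same pixels as before, so the axis is about 4.8 mm above the TCP. Next I'll hover over the roller for a close look at the left recess.

```bash
cat >> h.py <<'E'
RO=np.array([.5796,.1527]);RY=-.1524
def r2w(x,y,ro=None,ry=None):
    ro=RO if ro is None else ro;ry=RY if ry is None else ry
    c,s=np.cos(ry),np.sin(ry);return ro+[c*x-s*y,s*x+c*y]
E
python3 - <<'E'
from h import *
p,s=pose();m=ctrl.camera_model("wrist")
for uv,dz in(((320,39.5),.0048),((320,132),.0048)):
    q=at(m,*uv,p[2]+dz)-p[:3];c,sn=np.cos(p[3]),np.sin(p[3]);print("tool x,y",(-sn*q[0]+c*q[1])*1e3,(c*q[0]+sn*q[1])*1e3)
print("tube end width depth", proj(m,p[:3]+[0,0,.0048]+.0725*np.array([-sn,c,0])))
w=r2w(-.028,-.035);plan([(*w,.135,RY)],r=0)
E
```

```text
tool x,y 106.35775613072252 -0.6877383187859111
tool x,y 74.30085448056158 -0.639936210657912
tube end width depth [321.63249722 136.81175347]
[41.0, -19.0, 0.0, np.float64(-0.01)]
[40.0, -19.0, 0.0, np.float64(-0.01)]
[41.0, -18.0, 0.0, np.float64(-0.0)]
[41.0, -18.0, 0.0, np.float64(-0.01)]
[42.0, -18.0, 0.0, np.float64(-0.01)]
[41.0, -17.0, 1.0, np.float64(-0.01)]
[42.0, -17.0, -0.0, np.float64(-0.0)]
[41.0, -17.0, -0.0, np.float64(-0.01)]
[42.0, -17.0, -0.0, np.float64(-0.01)]
end [ 0.5463  0.1226  0.1348 -0.1519]
```

>>> {"name": "apply_moves", "arguments": {"commands": [{"grip": 0, "slide": [41, -19, 0], "twist": -0.01}, {"grip": 0, "slide": [40, -19, 0], "twist": -0.01}, {"grip": 0, "slide": [41, -18, 0], "twist": 0}, {"grip": 0, "slide": [41, -18, 0], "twist": -0.01}, {"grip": 0, "slide": [42, -18, 0], "twist": -0.01}, {"grip": 0, "slide": [41, -17, 0], "twist": -0.01}, {"grip": 0, "slide": [42, -17, 0], "twist": 0}, {"grip": 0, "slide": [41, -17, 0], "twist": -0.01}, {"grip": 0, "slide": [42, -17, 0], "twist": -0.01}, {"grip": 0, "slide": [0, 0, 0], "twist": 0}, {"grip": 0, "slide": [0, 0, 0], "twist": 0}]}}

```text
time_s: 5.85
tool_pos: [0.5451, 0.1236, 0.1345]
orientation: [0.757, 0.653, -0.002, -0.001]
ft_force: [0.3, -1.2, -2.4]
grip_width: 0.0239
gripper_force: 59.4
```

```bash
python3 - <<'E'
from h import *
p,s=pose();print(p.round(4),s["ft_force"])
m=ctrl.camera_model("wrist");im=ctrl.grab_frame("wrist");cv2.imwrite("pics/w4.png",im)
for n,q in(("recL",(-28,82,52)),("Lif",(-53,82,67)),("Lib",(53,82,67)),("Rif",(-53,-82,67)),("drvend",(28,82,65))):
    print(n,proj(m,[*r2w(q[0]/1e3,q[1]/1e3),q[2]/1e3]).round(1))
E
```

```text
[ 0.5451  0.1236  0.1345 -0.1478] [ 0.30510003 -1.15756375 -2.42733362]
recL [325.   57.6]
Lif [280.4  52. ]
Lib [471.4  53. ]
Rif [287.  313.7]
drvend [425.3  53.5]
```

View pics/w4.png

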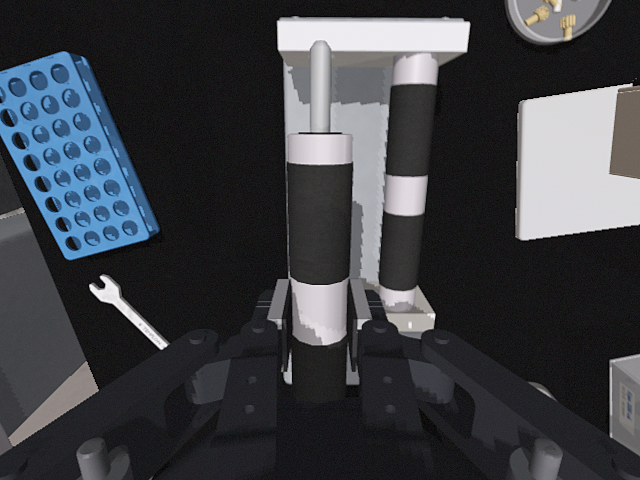

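The wrist view puts the left cheek's inner top edge at (279,51)–(468,53). That agrees with my roller pose to about 1 mm, and the cheek is about 105 mm long in x. I'm planning a flat, yawed insertion that swings the fixed end in from the open front.

```bash
cat >> h.py <<'E'
RO=np.array([.5783,.1529])
def idl(e,a,z,tipL=106.35,off=.65,qx=-28,qy=87):
    d=np.array([np.sin(a),np.cos(a)]);ty=np.array([np.cos(a),-np.sin(a)])
    t=np.array([qx,qy])+(e-tipL)*d+off*ty
    return (*r2w(*t/1e3),z,RY-a)
def w2r(p):
    d=np.array(p[:2])-RO;c,s=np.cos(RY),np.sin(RY);return np.array([c*d[0]+s*d[1],-s*d[0]+c*d[1]])*1e3
E
python3 - <<'E'
from h import *
m=ctrl.camera_model("top")
for z in(.02,.045):
  for p in((550,425),(585,425),(565,440)):print("knob",z,w2r(at(m,(p[0]+.5)/5-.5+142,(p[1]+.5)/5-.5+185,z)).round(0))
print(pose()[0].round(4))
e=plan([idl(-9,.28,.135),idl(-9,.28,.06),idl(-9,.28,.0472,)],r=0)
E
```

```text
knob 0.02 [ -63. -102.]
knob 0.02 [ -60. -116.]
knob 0.02 [ -68. -109.]
knob 0.045 [ -65. -105.]
knob 0.045 [ -62. -119.]
knob 0.045 [ -69. -112.]
[ 0.5457  0.1216  0.1349 -0.1512]
[6.0, -16.0, -0.0, np.float64(0.14)]
[4.0, -16.0, -0.0, np.float64(0.14)]
[-0.0, -0.0, 37.0, np.float64(0.0)]
[-0.0, -0.0, 38.0, np.float64(0.0)]
[-0.0, -0.0, 13.0, np.float64(0.0)]
end [ 0.5166  0.1384  0.0469 -0.4312]
```

>>> {"name": "apply_moves", "arguments": {"commands": [{"grip": 0, "slide": [6, -16, 0], "twist": 0.14}, {"grip": 0, "slide": [4, -16, 0], "twist": 0.14}, {"grip": 0, "slide": [0, 0, 0], "twist": 0}, {"grip": 0, "slide": [0, 0, 30], "twist": 0}, {"grip": 0, "slide": [0, 0, 30], "twist": 0}, {"grip": 0, "slide": [0, 0, 15], "twist": 0}, {"grip": 0, "slide": [0, 0, 0], "twist": 0}, {"grip": 0, "slide": [0, 0, 0], "twist": 0}, {"grip": 0, "slide": [0, 0, 0], "twist": 0}]}}

```text
time_s: 6.8
tool_pos: [0.5193, 0.1386, 0.0626]
orientation: [0.842, 0.539, 0.001, 0.0]
ft_force: [1.1, 0.5, -1.5]
grip_width: 0.0232
gripper_force: 59.6
```

```bash
python3 - <<'E'
from h import *
p,s=pose();print(p.round(4),s["ft_force"],w2r(p),RY-p[3])
print(np.array(idl(-9,.28,.06)))
print("down");e=plan([idl(-9,.28,.0472)],r=1)
print("in, compress")
e=plan([idl(-5,.27,.0472,),idl(5,.26,.0472,.106),][:1]+[(*idl(5,.26,.0472),.004),(*idl(21,.26,.0472),.005)],start=e)
print("swing");e=plan([idl(21,.26-.26*i/8,.0472) for i in range(1,9)],start=e)
E
```

```text
[ 0.5193  0.1386  0.0626 -0.4322] [ 1.10233227  0.4901703  -1.49256818] [-56.1564589  -23.09447126] 0.2798359718682013
[ 0.5160847   0.13813646  0.06       -0.4324    ]
down
[-1.8, -2.7, 15.4, np.float64(0.0)]
end [ 0.5161  0.1381  0.0472 -0.4322]
in, compress
[4.1, 1.1, 0.0, np.float64(-0.01)]
[3.3, 0.3, 0.0, np.float64(-0.0)]
[3.3, 0.4, 0.0, np.float64(-0.01)]
[3.4, 0.3, 0.0, np.float64(0.0)]
[4.0, 0.0, 0.0, np.float64(0.0)]
[4.0, 0.0, 0.0, np.float64(0.0)]
[4.0, 0.0, 0.0, np.float64(0.0)]
[4.0, 0.0, 0.0, np.float64(0.0)]
end [ 0.5302  0.1647  0.0472 -0.4122]
swing
[0.0, 2.8, 0.0, np.float64(-0.03)]
[0.1, 2.8, 0.0, np.float64(-0.03)]
[0.1, 2.8, 0.0, np.float64(-0.04)]
[0.0, 2.7, 0.0, np.float64(-0.03)]
[0.1, 2.8, 0.0, np.float64(-0.03)]
[0.1, 2.8, 0.0, np.float64(-0.03)]
[0.1, 2.8, 0.0, np.float64(-0.04)]
[0.0, 2.7, 0.0, np.float64(-0.03)]
end [ 0.5515  0.1587  0.0472 -0.1522]
```

>>> {"name": "apply_moves", "arguments": {"commands": [{"grip": 0, "slide": [-1.5, -2.5, 10], "twist": 0}, {"grip": 0, "slide": [0, 0, 5], "twist": 0}, {"grip": 0, "slide": [0, 0, 0], "twist": 0}, {"grip": 0, "slide": [0, 0, 0], "twist": 0}]}}

```text
time_s: 7.2
tool_pos: [0.5148, 0.1386, 0.0462]
orientation: [0.842, 0.539, -0.0, -0.0]
ft_force: [-0.1, -0.3, -2.5]
grip_width: 0.0234
gripper_force: 59.6
```

```bash
python3 - <<'E'
from h import *
p,s=pose();print(p.round(4),s["ft_force"],s["joint_vel"].round(3))
a=ctrl.grab_frame("top");b=ctrl.grab_frame("wrist")
p,s=pose();print(p.round(4),s["ft_force"],s["joint_vel"].round(3));print(np.array(idl(-9,.28,.0472)))
r=lambda im,x0,y0,x1,y1,k:cv2.resize(im[y0:y1,x0:x1],None,fx=k,fy=k,interpolation=cv2.INTER_CUBIC)
B=r(b,170,0,490,360,1.6);A=r(ctrl.grab_frame("scene"),290,240,400,430,2.6)
C=np.zeros((600,800,3),np.uint8);C[:B.shape[0],:B.shape[1]]=B;C[:A.shape[0],514:514+A.shape[1]]=A[:, :286];cv2.imwrite("pics/w5.png",C)
E
```

```text
[ 0.5148  0.1386  0.0462 -0.4317] [-0.10453486 -0.26199916 -2.53842119] [-0.001 -0.001  0.006 -0.006  0.     0.002  0.   ]
[ 0.5152  0.1386  0.0465 -0.4318] [-0.18424524 -1.33067715 -2.07952109] [-0.    -0.001  0.002 -0.001  0.001  0.002 -0.002]
[ 0.5160847   0.13813646  0.0472     -0.4324    ]
```

View pics/w5.png

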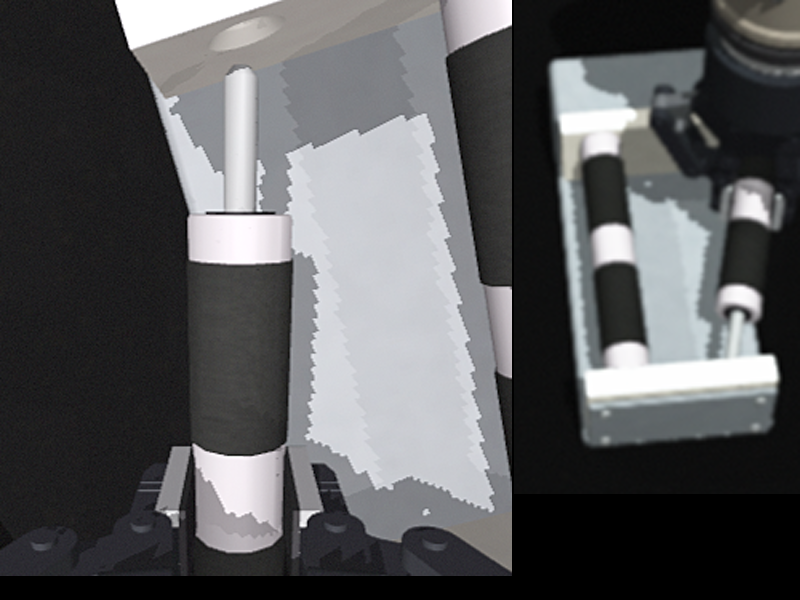

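The tip is just short of the recess: tip at crop (240,68), mouth ellipse centre at (247,34). That matches the intended line to about a millimetre, and I'll check it numerically.

```bash
python3 - <<'E'
from h import *
p,s=pose();m=ctrl.camera_model("wrist");print(p.round(4))
print("mouth obs",247/1.6+170,34/1.6,"pred",proj(m,[*r2w(-.028,.082),.052]).round(1),proj(m,[*r2w(-.027,.082),.052]).round(1),proj(m,[*r2w(-.028,.082),.053]).round(1),proj(m,[*r2w(-.028,.083),.052]).round(1))
c,sn=np.cos(p[3]),np.sin(p[3]);t=p[:3]+.10635*np.array([-sn,c,0])-.00065*np.array([c,sn,0])+[0,0,.0048]
print("tip obs",240/1.6+170,67/1.6,proj(m,t).round(1),w2r(t),t[2])
e=plan([idl(-5,.27,.0472)]+[(*idl(5,.26,.0472),.004),(*idl(21,.26,.0472),.005)])
E
```

```text
[ 0.5152  0.1386  0.0465 -0.4318]
mouth obs 324.375 21.25 pred [327.5  25. ] [330.3  24.1] [327.6  24.2] [326.8  21.9]
tip obs 320.0 41.875 [320.6  38.7] [-31.53002221  78.65400148] 0.051291395218816205
[4.0, 2.1, -0.7, np.float64(-0.01)]
[3.3, 0.4, -0.0, np.float64(-0.0)]
[3.4, 0.3, -0.0, np.float64(-0.01)]
[3.3, 0.4, -0.0, np.float64(0.0)]
[4.0, 0.0, -0.0, np.float64(0.0)]
[4.0, 0.0, -0.0, np.float64(0.0)]
[4.0, 0.0, -0.0, np.float64(0.0)]
[4.0, 0.0, -0.0, np.float64(0.0)]
end [ 0.5302  0.1647  0.0472 -0.4118]
```

>>> {"name": "apply_moves", "arguments": {"commands": [{"grip": 0, "slide": [4, 1.2, -0.5], "twist": -0.01}, {"grip": 0, "slide": [3.5, 0.4, 0], "twist": 0}, {"grip": 0, "slide": [3.5, 0.3, 0], "twist": -0.01}, {"grip": 0, "slide": [3, 0.4, 0], "twist": 0}, {"grip": 0, "slide": [0, 0, 0], "twist": 0}, {"grip": 0, "slide": [0, 0, 0], "twist": 0}]}}

```text
time_s: 7.95
tool_pos: [0.5227, 0.1503, 0.0467]
orientation: [0.837, 0.548, -0.0, 0.0]
ft_force: [0.1, -0.2, -2.0]
grip_width: 0.0236
gripper_force: 59.6
```

```bash
python3 - <<'E'
from h import *
p,s=pose();print(p.round(4),s["ft_force"],s["ft_torque"]);print(np.array(idl(5,.26,.0472)))
b=ctrl.grab_frame("wrist");cv2.imwrite("pics/w6.png",cv2.resize(b[0:300,220:470],None,fx=2,fy=2))
E
```

```text
[ 0.5227  0.1503  0.0467 -0.4118] [ 0.10772457 -0.15175376 -1.99529495] [-0.01905937  0.03076929 -0.02832436]
[ 0.52380555  0.15002884  0.0472     -0.4124    ]
```

View pics/w6.png

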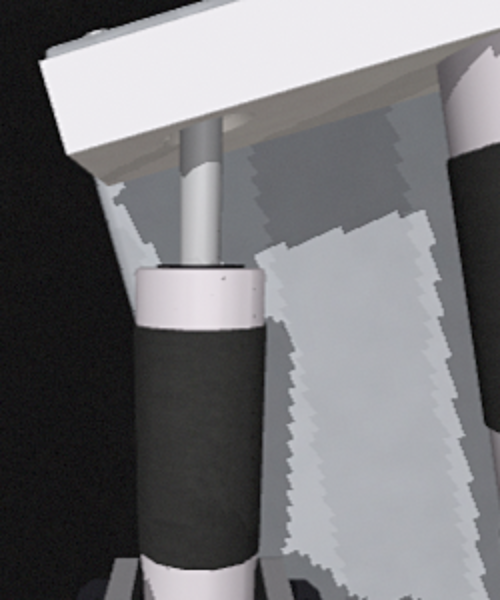

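The journal is now inside the recess mouth with no side force (shaft enters the cheek at crop (200,130)). That was my last picture, so from here I use forces and positions. Next I compress the spring.

>>> {"name": "apply_moves", "arguments": {"commands": [{"grip": 0, "slide": [3, 0, 0], "twist": 0}, {"grip": 0, "slide": [3, 0, 0], "twist": 0}, {"grip": 0, "slide": [3, 0, 0], "twist": 0}, {"grip": 0, "slide": [0, 0, 0], "twist": 0}, {"grip": 0, "slide": [0, 0, 0], "twist": 0}]}}

```text
time_s: 8.5
tool_pos: [0.5259, 0.1577, 0.0466]
orientation: [0.837, 0.547, -0.001, 0.0]
ft_force: [-0.8, -3.4, -2.1]
grip_width: 0.0237
gripper_force: 59.6
```

```bash
python3 - <<'E'
from h import *
p,s=pose();f=s["ft_force"];th=p[3];print(p.round(4),"axial",-np.sin(th)*f[0]+np.cos(th)*f[1],"lat",np.cos(th)*f[0]+np.sin(th)*f[1],f[2],s["ft_torque"]);
print([np.array(idl(e,.26,.0472)).round(4) for e in(14,22)])
E
```

```text
[ 0.5259  0.1577  0.0466 -0.4125] axial -3.445028332509563 lat 0.6677598092699707 -2.1447341359225915 [-0.79130225  0.32999867  0.0459991 ]
[array([ 0.5274,  0.1583,  0.0472, -0.4124]), array([ 0.5306,  0.1656,  0.0472, -0.4124])]
```

>>> {"name": "apply_moves", "arguments": {"commands": [{"grip": 0, "slide": [3, 0, 0], "twist": 0}, {"grip": 0, "slide": [3, 0, 0], "twist": 0}, {"grip": 0, "slide": [3, 0, 0], "twist": 0}, {"grip": 0, "slide": [0, 0, 0], "twist": 0}, {"grip": 0, "slide": [0, 0, 0], "twist": 0}]}}

```text
time_s: 9.0
tool_pos: [0.5293, 0.1654, 0.0465]
orientation: [0.837, 0.547, -0.001, 0.0]
ft_force: [-2.6, -6.4, -2.2]
grip_width: 0.0237
gripper_force: 59.5
```

```bash
cat >> h.py <<'E'
def rep():
    p,s=pose();f=s["ft_force"];th=p[3];a=RY-th
    d=np.array([np.sin(a),np.cos(a)]);ty=np.array([np.cos(a),-np.sin(a)]);v=w2r(p)-[-28,87]
    print(p.round(4),"e",v@d+106.35,"lat",v@ty-.65,"alpha",a,"axial",-np.sin(th)*f[0]+np.cos(th)*f[1],"latF",np.cos(th)*f[0]+np.sin(th)*f[1],f[2],s["ft_torque"].round(2),s["grip_width"],s["time_s"])
E
python3 -c "
from h import *
rep()"
```

```text
[ 0.5293  0.1654  0.0465 -0.4125] e 21.325705674641995 lat -1.1236502188756905 alpha 0.2600785825586125 axial -6.882691411022353 latF 0.1642864428925277 -2.229174807170761 [-1.33  0.52 -0.02] 0.023688965856172525 9.0
```

```bash
python3 - <<'E'
from h import *
k=dict(qx=-29)
plan([(*idl(22.8,.26,.0468,**k),.003)]+[idl(22.8,.26-.26*i/8,.0468,**k) for i in range(1,9)])
E
```

```text
[1.2, 0.2, -0.3, np.float64(-0.0)]
[0.1, 2.7, -0.0, np.float64(-0.03)]
[0.1, 2.7, -0.0, np.float64(-0.04)]
[0.0, 2.7, -0.0, np.float64(-0.03)]
[0.1, 2.7, -0.0, np.float64(-0.03)]
[0.0, 2.7, -0.0, np.float64(-0.03)]
[0.1, 2.7, -0.0, np.float64(-0.04)]
[0.1, 2.8, -0.0, np.float64(-0.03)]
[0.0, 2.7, -0.0, np.float64(-0.03)]
end [ 0.5508  0.1606  0.0468 -0.1525]
```

>>> {"name": "apply_moves", "arguments": {"commands": [{"grip": 0, "slide": [1.5, 0, 0], "twist": 0}, {"grip": 0, "slide": [0, 2.7, 0], "twist": -0.03}, {"grip": 0, "slide": [0, 2.7, 0], "twist": -0.04}, {"grip": 0, "slide": [0, 2.7, 0], "twist": -0.03}, {"grip": 0, "slide": [0, 2.7, 0], "twist": -0.03}, {"grip": 0, "slide": [0, 0, 0], "twist": 0}, {"grip": 0, "slide": [0, 0, 0], "twist": 0}]}}

```text
time_s: 9.7
tool_pos: [0.5406, 0.1624, 0.0467]
orientation: [0.8, 0.6, -0.001, 0.001]
ft_force: [-1.0, -6.8, -1.2]
grip_width: 0.0237
gripper_force: 59.5
```

```bash
python3 -c "
from h import *
rep()"
```

```text
[ 0.5406  0.1624  0.0467 -0.2832] e 22.34085856332969 lat -0.3751046835944065 alpha 0.13081879754692907 axial -6.800440702054654 latF 0.962613274142893 -1.2267740643568257 [-1.44  0.31 -0.06] 0.02365297453772613 9.7
```

>>> {"name": "apply_moves", "arguments": {"commands": [{"grip": 0, "slide": [0.5, 2.5, 0], "twist": -0.03}, {"grip": 0, "slide": [0.3, 2.6, 0], "twist": -0.04}, {"grip": 0, "slide": [0, 2.7, 0], "twist": -0.03}, {"grip": 0, "slide": [0, 2.6, 0], "twist": -0.03}, {"grip": 0, "slide": [0, 0, 0], "twist": 0}, {"grip": 0, "slide": [0, 0, 0], "twist": 0}]}}

```text
time_s: 10.3
tool_pos: [0.5518, 0.1604, 0.0469]
orientation: [0.759, 0.651, -0.0, 0.001]
ft_force: [-0.2, -7.2, -2.3]
grip_width: 0.0237
gripper_force: 59.5
```

```bash
python3 -c "
from h import *
rep()"
```

```text
[ 0.5518  0.1604  0.0469 -0.1537] e 22.776525658533046 lat 0.1715559786237828 alpha 0.0013464831790171994 axial -7.130243603566304 latF 0.922721165932326 -2.2603274981975177 [-1.59  0.03 -0.1 ] 0.023659465150533812 10.3
```

>>> {"name": "apply_moves", "arguments": {"commands": [{"grip": 0, "slide": [-3, -0.6, 0], "twist": 0}, {"grip": 0, "slide": [-3, 0, 0], "twist": 0}, {"grip": 0, "slide": [-3, 0, 0], "twist": 0}, {"grip": 0, "slide": [0, 0, 0], "twist": 0}, {"grip": 0, "slide": [0, 0, 0], "twist": 0}]}}

```text
time_s: 10.8
tool_pos: [0.5504, 0.1531, 0.0472]
orientation: [0.759, 0.651, 0.001, 0.001]
ft_force: [1.4, -4.5, -1.2]
grip_width: 0.0235
gripper_force: 59.5
```

```bash
python3 -c "
from h import *
rep()"
```

```text
[ 0.5504  0.1531  0.0472 -0.1534] e 15.278173032345066 lat -0.1365555534839712 alpha 0.0009752191112875896 axial -4.2645978686818165 latF 2.116783084129525 -1.2152245266839885 [-1.14 -0.27 -0.18] 0.02354796313478586 10.8
```

>>> {"name": "apply_moves", "arguments": {"commands": [{"grip": 0, "slide": [-2, 0.6, 0], "twist": 0}, {"grip": 0, "slide": [-2, 0, 0.5], "twist": 0}, {"grip": 0, "slide": [-1, 0, 0.5], "twist": 0}, {"grip": 0, "slide": [0, 0, 0], "twist": 0}, {"grip": 0, "slide": [0, 0, 0], "twist": 0}]}}

```text
time_s: 11.3
tool_pos: [0.5496, 0.1491, 0.0461]
orientation: [0.759, 0.651, 0.001, 0.0]
ft_force: [1.7, -3.4, -1.3]
grip_width: 0.0236
gripper_force: 59.6
```

```bash
python3 -c "
from h import *
rep()"
```

```text
[ 0.5496  0.1491  0.0461 -0.1523] e 11.27449287552983 lat -0.48834190813513745 alpha -0.0001384292051277436 axial -3.098929061013324 latF 2.1784544843255844 -1.2828761930176233 [-0.81 -0.38 -0.22] 0.023643566979467578 11.3
```

>>> {"name": "apply_moves", "arguments": {"commands": [{"grip": 0, "slide": [-1, 0.5, 0], "twist": 0}, {"grip": 0.3, "slide": [0, 0, 0], "twist": 0}, {"grip": 0.35, "slide": [0, 0, 0], "twist": 0}, {"grip": 0.42, "slide": [0, 0, 0], "twist": 0}, {"grip": 0.42, "slide": [0, 0, 0], "twist": 0}, {"grip": 0.42, "slide": [0, 0, 0], "twist": 0}]}}

```text
time_s: 11.9
tool_pos: [0.549, 0.1487, 0.0459]
orientation: [0.758, 0.652, 0.0, -0.0]
ft_force: [0.6, -0.2, -1.3]
grip_width: 0.0359
gripper_force: 0.0
```

```bash
python3 -c "
from h import *
rep()"
```

```text
[ 0.549   0.1487  0.0459 -0.151 ] e 10.771278219193732 lat -1.08195030252159 alpha -0.0014405520494564783 axial -0.07866349763611677 latF 0.5952749050189501 -1.2636544316595575 [ 0.04 -0.01 -0.05] 0.03590257889761696 11.9
```

>>> {"name": "apply_moves", "arguments": {"commands": [{"grip": 0.42, "slide": [0, 0, -15], "twist": 0}, {"grip": 0.42, "slide": [0, 0, -30], "twist": 0}, {"grip": 0.42, "slide": [0, 0, -45], "twist": 0}, {"grip": 1, "slide": [0, 0, -45], "twist": 0}]}}

```text
time_s: 12.3
tool_pos: [0.5488, 0.1475, 0.183]
orientation: [0.759, 0.651, -0.0, -0.0]
ft_force: [0.8, 0.5, 0.9]
grip_width: 0.0491
gripper_force: 0.0
```

```bash
python3 -c "
from h import *
rep()
plan([(.461,-.221,.18,-.25)],r=0)"
```

```text
[ 0.5488  0.1475  0.183  -0.1525] e 9.565539655849165 lat -0.9596860501243959 alpha 9.867465040688805e-05 axial 0.5979683368093716 latF 0.7312306850795056 0.9422500084666999 [ 0.07 -0.04 -0.04] 0.04913509666865207 12.3
[-47.0, -4.0, 0.0, np.float64(0.01)]
[-47.0, -3.0, 1.0, np.float64(0.01)]
[-48.0, -3.0, 0.0, np.float64(0.02)]
[-47.0, -2.0, 0.0, np.float64(0.01)]
[-47.0, -2.0, 1.0, np.float64(0.01)]
[-48.0, -1.0, 0.0, np.float64(0.01)]
[-47.0, -0.0, 1.0, np.float64(0.02)]
[-47.0, 0.0, -0.0, np.float64(0.01)]
end [ 0.4608 -0.2205  0.18   -0.2525]
```

>>> {"name": "apply_moves", "arguments": {"commands": [{"grip": 1, "slide": [-47, -4, 0], "twist": 0.01}, {"grip": 1, "slide": [-47, -3, 1], "twist": 0.01}, {"grip": 1, "slide": [-48, -3, 0], "twist": 0.02}, {"grip": 1, "slide": [-47, -2, 0], "twist": 0.01}, {"grip": 1, "slide": [-47, -2, 1], "twist": 0.01}, {"grip": 1, "slide": [-48, -1, 0], "twist": 0.01}, {"grip": 1, "slide": [-47, 0, 1], "twist": 0.02}, {"grip": 1, "slide": [-47, 0, 0], "twist": 0.01}, {"grip": 1, "slide": [0, 0, 0], "twist": 0}, {"grip": 1, "slide": [0, 0, 0], "twist": 0}]}}

```text
time_s: 13.3
tool_pos: [0.4609, -0.2217, 0.1787]
orientation: [0.792, 0.611, 0.001, 0.0]
ft_force: [0.0, -0.1, -0.1]
grip_width: 0.0854
gripper_force: 0.0
```

```bash
cat > chk.py <<'E'
from h import *
rep();m=ctrl.camera_model("top");t=ctrl.grab_frame("top");cv2.imwrite("pics/top1.png",t);g=cv2.cvtColor(t,cv2.COLOR_BGR2GRAY).astype(np.float32)
t0=cv2.cvtColor(cv2.imread("pics/top0.png"),cv2.COLOR_BGR2GRAY).astype(np.float32)
def prof(im,x,z,ys):
    P=np.array([proj(m,[*r2w(x/1e3,y/1e3),z]) for y in ys],np.float32)
    return cv2.remap(im,P[:,0].reshape(1,-1),P[:,1].reshape(1,-1),1)[0].astype(int)
ys=range(-90,96,5)
print("y  ",list(ys))
for x in(-28,28):print("now axis",x,prof(g,x,.065,ys).tolist())
print("before -28",prof(t0,-28,.065,ys).tolist())
for y in(-40,40):
    xs=np.arange(-56,60,4);P=np.array([proj(m,[*r2w(x/1e3,y/1e3),.06]) for x in xs],np.float32)
    print("across y",y,list(zip(xs.tolist(),cv2.remap(g,P[:,0].reshape(1,-1),P[:,1].reshape(1,-1),1)[0].astype(int).tolist())))
E
python3 chk.py; python3 - <<'E'
from h import *
p,s=pose();m=ctrl.camera_model("wrist");w=ctrl.grab_frame("wrist");cv2.imwrite("pics/w7.png",w)
b=(w.min(2)>150).astype(np.uint8);b[330:]=0
n,l,st,ce=cv2.connectedComponentsWithStats(b)
for i in range(1,n):
    if st[i,4]>1500:
        c=cv2.minAreaRect(np.argwhere(l==i)[:,::-1].astype(np.float32));print(st[i],ce[i].round(1),c)
O=np.array([.4605,-.2215]);c_,s_=np.cos(-.2556),np.sin(-.2556)
for x,y in((-25,-40),(25,-40),(25,40),(-25,40),(0,0),(0,70)):
    print((x,y),proj(m,[*(O+[(c_*x-s_*y)/1e3,(s_*x+c_*y)/1e3]),.035]).round(1))
E
```

```text
[ 0.4609 -0.2217  0.1787 -0.2559] e -369.41717032782424 lat 17.50047765643177 alpha 0.10353920712044215 axial -0.0646551475400927 latF 0.025801051876900218 -0.0689772363180458 [ 0.02 -0.08 -0.01] 0.08540498263558062 13.3
y   [-90, -85, -80, -75, -70, -65, -60, -55, -50, -45, -40, -35, -30, -25, -20, -15, -10, -5, 0, 5, 10, 15, 20, 25, 30, 35, 40, 45, 50, 55, 60, 65, 70, 75, 80, 85, 90, 95]
now axis -28 [245, 245, 240, 241, 93, 56, 56, 57, 57, 57, 58, 57, 57, 112, 242, 243, 243, 243, 242, 176, 56, 56, 57, 58, 56, 57, 58, 56, 69, 236, 239, 214, 207, 130, 127, 244, 245, 242]
now axis 28 [245, 245, 243, 242, 243, 167, 57, 58, 57, 57, 57, 55, 56, 55, 56, 61, 237, 243, 243, 243, 243, 70, 56, 58, 57, 56, 56, 55, 55, 56, 56, 125, 243, 244, 241, 241, 245, 244]
before -28 [245, 245, 209, 193, 193, 202, 209, 206, 206, 205, 203, 204, 205, 206, 207, 206, 204, 206, 207, 205, 205, 205, 204, 203, 204, 204, 205, 141, 118, 119, 118, 118, 124, 141, 171, 244, 245, 243]
across y -40 [(-56, 171), (-52, 190), (-48, 189), (-44, 190), (-40, 83), (-36, 50), (-32, 54), (-28, 58), (-24, 56), (-20, 51), (-16, 56
[... 327 characters left out ...]
 (-12, 170), (-8, 187), (-4, 185), (0, 183), (4, 185), (8, 187), (12, 186), (16, 70), (20, 49), (24, 54), (28, 57), (32, 57), (36, 50), (40, 69), (44, 168), (48, 55), (52, 23), (56, 28)]
[  265   135   104   138 10155] [315.8 206.4] ((316.5, 203.5), (137.0, 103.0), 90.0)
[    0   175   167   123 13737] [ 74.  234.9] ((71.88236999511719, 230.02943420410156), (97.01424407958984, 170.9875946044922), 75.96376037597656)
[   0  264  187   66 8116] [101.4 304.3] ((92.55891418457031, 313.7214050292969), (61.644596099853516, 187.03025817871094), 76.07166290283203)
(-25, -40) [291.5 264.2]
(25, -40) [346.8 264.4]
(25, 40) [349.5 175.5]
(-25, 40) [289.6 175.2]
(0, 0) [319.4 221.6]
(0, 70) [319.7 138.1]
```

Code check of the top image: the idler sits parallel to the driven roller (x −41…−14), with its band centred at y≈−10 mm as it should be when fitted. The bottle is also where I estimated, so I'm descending to grip it.

>>> {"name": "apply_moves", "arguments": {"commands": [{"grip": 1, "slide": [0, 0, 45], "twist": 0}, {"grip": 1, "slide": [0, 0, 45], "twist": 0}, {"grip": 1, "slide": [0, 0, 35], "twist": 0}, {"grip": 1, "slide": [0, 0, 15], "twist": 0}, {"grip": 1, "slide": [0, 0, 9], "twist": 0}, {"grip": 1, "slide": [0, 0, 0], "twist": 0}, {"grip": 0.6, "slide": [0, 0, 0], "twist": 0}, {"grip": 0.3, "slide": [0, 0, 0], "twist": 0}, {"grip": 0.3, "slide": [0, 0, 0], "twist": 0}, {"grip": 0.3, "slide": [0, 0, 0], "twist": 0}, {"grip": 0.3, "slide": [0, 0, 0], "twist": 0}, {"grip": 0.3, "slide": [0, 0, 0], "twist": 0}], "grip_force": 35}}

```text
time_s: 14.6
tool_pos: [0.4624, -0.2206, 0.0302]
orientation: [0.79, 0.613, 0.001, 0.001]
ft_force: [-1.3, 0.7, 6.4]
grip_width: 0.0483
gripper_force: 35.1
```

```bash
python3 -c "
from h import *
rep()"
```

```text
[ 0.4624 -0.2206  0.0302 -0.2521] e -368.02377739125143 lat 16.79774407228921 alpha 0.09972033072245842 axial 0.36243245848601047 latF -1.4260720355011929 6.434421431069285 [0.15 0.3  0.  ] 0.04830138429300129 14.6
```

>>> {"name": "apply_moves", "arguments": {"commands": [{"grip": 0.3, "slide": [0, 0, -10], "twist": 0}, {"grip": 0.3, "slide": [0, 0, -30], "twist": 0}, {"grip": 0.3, "slide": [0, 0, -45], "twist": 0}, {"grip": 0.3, "slide": [0, 0, -45], "twist": 0}, {"grip": 0.3, "slide": [0, 0, -20], "twist": 0}, {"grip": 0.3, "slide": [0, 0, 0], "twist": 0}]}}

```text
time_s: 15.2
tool_pos: [0.4636, -0.2215, 0.1826]
orientation: [0.79, 0.613, 0.003, 0.003]
ft_force: [0.5, -0.1, -1.0]
grip_width: 0.0481
gripper_force: 37.0
```

```bash
python3 -c "
from h import *
rep()
plan([(*r2w(-.0003,.002),.18,RY)],step=.04,r=0)"
```

```text
[ 0.4636 -0.2215  0.1826 -0.2521] e -368.6416094922789 lat 18.1958736654449 alpha 0.09971781611167305 axial 0.0651558015020744 latF 0.4647801282549955 -1.0030322538776297 [-0.01  0.01 -0.02] 0.048089903510291854 15.2
[39.0, 2.0, 0.0, np.float64(-0.01)]
[40.0, 2.0, 1.0, np.float64(-0.01)]
[39.0, 2.0, -0.0, np.float64(-0.01)]
[39.0, 3.0, 0.0, np.float64(-0.01)]
[39.0, 4.0, 0.0, np.float64(-0.01)]
[40.0, 3.0, 1.0, np.float64(-0.01)]
[39.0, 4.0, -0.0, np.float64(-0.01)]
[39.0, 5.0, 0.0, np.float64(-0.01)]
[39.0, 5.0, 0.0, np.float64(-0.01)]
[39.0, 5.0, 1.0, np.float64(-0.01)]
end [ 0.5785  0.155   0.1796 -0.1521]
```

>>> {"name": "apply_moves", "arguments": {"commands": [{"grip": 0.3, "slide": [20, 1, 0], "twist": -0.01}, {"grip": 0.3, "slide": [39, 2, 1], "twist": -0.01}, {"grip": 0.3, "slide": [39, 2, 0], "twist": -0.01}, {"grip": 0.3, "slide": [39, 3, 0], "twist": -0.01}, {"grip": 0.3, "slide": [39, 4, 0], "twist": -0.01}, {"grip": 0.3, "slide": [39, 3, 1], "twist": -0.01}, {"grip": 0.3, "slide": [39, 4, 0], "twist": -0.01}, {"grip": 0.3, "slide": [39, 4, 0], "twist": -0.01}, {"grip": 0.3, "slide": [39, 5, 0], "twist": -0.01}, {"grip": 0.3, "slide": [39, 5, 0], "twist": -0.01}, {"grip": 0.3, "slide": [21, 2, 0], "twist": 0}, {"grip": 0.3, "slide": [0, 0, 0], "twist": 0}, {"grip": 0.3, "slide": [0, 0, 0], "twist": 0}, {"grip": 0.3, "slide": [0, 0, 0], "twist": 0}]}}

```text
time_s: 16.6
tool_pos: [0.5739, 0.1542, 0.1766]
orientation: [0.76, 0.65, -0.001, 0.0]
ft_force: [-0.4, -0.1, -1.0]
grip_width: 0.0483
gripper_force: 37.0
```

```bash
python3 -c "
from h import *
rep();print(w2r(pose()[0]))
w=ctrl.grab_frame('wrist');cv2.imwrite('pics/w8.png',w)
plan([(*r2w(-.0003,.002),.085,RY)],step=.04)"
```

```text
[ 0.5739  0.1542  0.1766 -0.1552] e 20.030208653227902 lat 23.04834225553901 alpha 0.002837519848957415 axial -0.21065090650785778 latF -0.3780629867038023 -1.020560322390165 [-0.08  0.04 -0.  ] 0.048323873779630225 16.6
[-4.54668694  0.61331173]
[0.4, 1.4, 30.6, np.float64(-0.0)]
[0.5, 1.4, 30.6, np.float64(-0.0)]
[0.4, 1.4, 30.6, np.float64(-0.0)]
end [ 0.5783  0.1549  0.085  -0.1555]
```

>>> {"name": "apply_moves", "arguments": {"commands": [{"grip": 0.3, "slide": [0.4, 1.4, 30], "twist": 0}, {"grip": 0.3, "slide": [0.5, 1.4, 30], "twist": 0}, {"grip": 0.3, "slide": [0.4, 1.4, 25], "twist": 0}, {"grip": 0.3, "slide": [0, 0, 0], "twist": 0}, {"grip": 0.3, "slide": [0, 0, 0], "twist": 0}, {"grip": 0.3, "slide": [0, 0, 0], "twist": 0}]}}

```text
time_s: 17.25
tool_pos: [0.5799, 0.157, 0.0936]
orientation: [0.759, 0.651, 0.001, 0.001]
ft_force: [-0.5, -0.2, -0.1]
grip_width: 0.0485
gripper_force: 36.9
```

```bash
python3 -c "
from h import *
rep();print(w2r(pose()[0]))"
```

```text
[ 0.5799  0.157   0.0936 -0.153 ] e 23.67270913730836 lat 28.35427296331712 alpha 0.0005959216839986903 axial -0.23916622514489272 latF -0.47307902762367615 -0.10863319866031074 [-0.03 -0.02  0.03] 0.048549227605989426 17.25
[0.95499863 4.30543954]
```

>>> {"name": "apply_moves", "arguments": {"commands": [{"grip": 0.3, "slide": [-1, -0.6, 8], "twist": 0}, {"grip": 0.3, "slide": [-1, -0.5, 5], "twist": 0}, {"grip": 0.3, "slide": [0, 0, 3], "twist": 0}, {"grip": 0.3, "slide": [0, 0, 0], "twist": 0}, {"grip": 0.3, "slide": [0, 0, 0], "twist": 0}, {"grip": 0.3, "slide": [0, 0, 0], "twist": 0}]}}

```text
time_s: 17.85
tool_pos: [0.5775, 0.1558, 0.076]
orientation: [0.759, 0.651, 0.0, 0.0]
ft_force: [-0.3, -0.3, -0.4]
grip_width: 0.0486
gripper_force: 36.9
```

```bash
python3 -c "
from h import *
rep();print(w2r(pose()[0]))"
```

```text
[ 0.5775  0.1558  0.076  -0.1518] e 22.069571950941068 lat 26.053161109371974 alpha -0.0005620975072085366 axial -0.3771093569667878 latF -0.22929275887644898 -0.39222093299314464 [ 0.02 -0.06  0.08] 0.048617018315783946 17.85
[-1.24946929  2.73459504]
```

>>> {"name": "apply_moves", "arguments": {"commands": [{"grip": 0.3, "slide": [0, 0.6, 1.5], "twist": 0}, {"grip": 0.3, "slide": [0, 0, 1], "twist": 0}, {"grip": 0.3, "slide": [0, 0, 1], "twist": 0}, {"grip": 0.3, "slide": [0, 0, 0], "twist": 0}, {"grip": 0.3, "slide": [0, 0, 0], "twist": 0}, {"grip": 0.3, "slide": [0, 0, 0], "twist": 0}]}}

```text
time_s: 18.45
tool_pos: [0.5781, 0.1557, 0.0726]
orientation: [0.759, 0.651, 0.0, 0.0]
ft_force: [-1.0, 1.0, 2.6]
grip_width: 0.0489
gripper_force: 37.3
```

```bash
python3 -c "
from h import *
rep();print(w2r(pose()[0]))"
```

```text
[ 0.5781  0.1557  0.0726 -0.152 ] e 22.116621039227624 lat 26.686208026766057 alpha -0.0004001604379056667 axial 0.8119068455542859 latF -1.0907003554723091 2.5704408070137306 [ 0.02  0.1  -0.1 ] 0.04892850955347506 18.45
[-0.6300873   2.77756665]
```

>>> {"name": "apply_moves", "arguments": {"commands": [{"grip": 0.3, "slide": [0, -0.3, 0.7], "twist": 0}, {"grip": 0.3, "slide": [0, 0, 0], "twist": 0}, {"grip": 0.3, "slide": [0, 0, 0], "twist": 0}, {"grip": 0.3, "slide": [0, 0, 0], "twist": 0}], "grip_force": 20}}

```text
time_s: 18.85
tool_pos: [0.5781, 0.1557, 0.0725]
orientation: [0.759, 0.651, 0.001, 0.0]
ft_force: [-1.7, 0.2, 6.1]
grip_width: 0.0485
gripper_force: 37.7
```

```bash
python3 -c "
from h import *
rep();print(w2r(pose()[0]))"
```

```text
[ 0.5781  0.1557  0.0725 -0.1522] e 22.1013135365137 lat 26.67549183732358 alpha -0.0002420139764352791 axial -0.08601677946804256 latF -1.708236189302788 6.146079447604537 [-0.01  0.24 -0.12] 0.04851349806996922 18.85
[-0.6541196   2.75792915]
```

>>> {"name": "apply_moves", "arguments": {"commands": [{"grip": 0.3, "slide": [0, 0, -0.5], "twist": 0}, {"grip": 0.58, "slide": [0, 0, 0], "twist": 0}, {"grip": 0.61, "slide": [0, 0, 0], "twist": 0}, {"grip": 0.64, "slide": [0, 0, 0], "twist": 0}, {"grip": 0.67, "slide": [0, 0, 0], "twist": 0}, {"grip": 0.7, "slide": [0, 0, 0], "twist": 0}, {"grip": 0.75, "slide": [0, 0, 0], "twist": 0}, {"grip": 0.8, "slide": [0, 0, 0], "twist": 0}, {"grip": 0.8, "slide": [0, 0, 0], "twist": 0}]}}

```text
time_s: 19.75
tool_pos: [0.5775, 0.1557, 0.0721]
orientation: [0.759, 0.651, 0.0, -0.0]
ft_force: [-0.4, 1.0, -0.3]
grip_width: 0.0683
gripper_force: 0.0
```

```bash
python3 -c "
from h import *
rep();print(w2r(pose()[0]))"
```

```text
[ 0.5775  0.1557  0.0721 -0.1519] e 21.94833751397799 lat 26.124076738155914 alpha -0.0004929585815846849 axial 0.9723783235635632 latF -0.524143884311038 -0.29303150068190686 [-0.05  0.04  0.04] 0.06827750962742159 19.75
[-1.18431999  2.61154628]
```

Released with no residual force. I'll rise straight up and move off, clear of the camera's line.

>>> {"name": "apply_moves", "arguments": {"commands": [{"grip": 0.8, "slide": [0, 0, -10], "twist": 0}, {"grip": 0.8, "slide": [0, 0, -25], "twist": 0}, {"grip": 0.8, "slide": [0, 0, -45], "twist": 0}, {"grip": 1, "slide": [0, 0, -45], "twist": 0}, {"grip": 1, "slide": [-40, -10, -10], "twist": 0}, {"grip": 1, "slide": [-45, -10, 0], "twist": 0}, {"grip": 1, "slide": [-45, -10, 0], "twist": 0}, {"grip": 1, "slide": [-45, -10, 0], "twist": 0}, {"grip": 1, "slide": [-45, -10, 0], "twist": 0}, {"grip": 1, "slide": [-45, -10, 0], "twist": 0}, {"grip": 1, "slide": [-45, -10, 0], "twist": 0}, {"grip": 1, "slide": [0, 0, 0], "twist": 0}, {"grip": 1, "slide": [0, 0, 0], "twist": 0}, {"grip": 1, "slide": [0, 0, 0], "twist": 0}]}}

```text
time_s: 21.15
tool_pos: [0.4621, -0.1392, 0.2074]
orientation: [0.758, 0.652, 0.001, -0.0]
ft_force: [-0.1, 0.8, -0.5]
grip_width: 0.0851
gripper_force: 0.0
```

```bash
python3 - <<'E'
from h import *
rep();m=ctrl.camera_model("top");t=ctrl.grab_frame("top");cv2.imwrite("pics/top2.png",t);g=cv2.cvtColor(t,cv2.COLOR_BGR2GRAY).astype(np.float32)
g0=cv2.cvtColor(cv2.imread("pics/top0.png"),cv2.COLOR_BGR2GRAY).astype(np.float32)
def L(im,pts):
    P=np.array([proj(m,[*r2w(x/1e3,y/1e3),z]) for x,y,z in pts],np.float32);return cv2.remap(im,P[:,0].reshape(1,-1),P[:,1].reshape(1,-1),1)[0].astype(int).tolist()
ys=list(range(-90,96,5));print(ys)
for n,x,z in(("bottle",0,.0767),("idler",-28,.065),("idl edge",-37,.06),("drv",28,.065)):print(n,L(g,[(x,y,z) for y in ys]))
xs=list(range(-56,57,4));print(xs)
for y in(-30,0,30,60):print("across",y,L(g,[(x,y,.0767) for x in xs]))
b=np.abs(g-g0)[140:185,308:348];print("beaker diff",b.mean(),b.max())
E
```

```text
[ 0.4621 -0.1392  0.2074 -0.1505] e -286.88144752261235 lat -43.93503625573775 alpha -0.0018762203608305161 axial 0.7669031123542713 latF -0.2107880151407893 -0.47810271893913675 [-0.01 -0.02  0.01] 0.08505292693689387 21.15
[-90, -85, -80, -75, -70, -65, -60, -55, -50, -45, -40, -35, -30, -25, -20, -15, -10, -5, 0, 5, 10, 15, 20, 25, 30, 35, 40, 45, 50, 55, 60, 65, 70, 75, 80, 85, 90, 95]
bottle [245, 242, 109, 108, 108, 108, 107, 108, 107, 106, 118, 124, 243, 245, 245, 245, 245, 245, 245, 245, 245, 245, 245, 245, 245, 245, 245, 245, 242, 237, 235, 198, 194, 194, 227, 245, 244, 74]
idler [245, 245, 241, 241, 92, 55, 56, 58, 57, 57, 57, 58, 55, 107, 239, 239, 240, 239, 239, 168, 53, 55, 54, 54, 54, 55, 55, 55, 69, 234, 234, 209, 205, 123, 123, 244, 245, 243]
idl edge [245, 245, 226, 212, 102, 48, 48, 48, 49, 48, 48, 46, 46, 75, 201, 199, 199, 197, 195, 110, 46, 45, 48, 46, 46, 45, 45, 45, 63, 178, 174, 104, 112, 114, 114, 217, 245, 245]
drv [245, 245, 243, 242, 243, 169, 57, 57, 57, 53, 45, 59, 109, 113, 120, 120, 201, 208, 207, 209, 197, 134, 127, 135, 132, 132, 142, 139, 63, 56, 57, 126, 244, 244, 242, 241, 245, 244]
[-56, -52, -48, -44, -40, -36, -32, -28, -24, -20, -16, -12, -8, -4, 0, 4, 8, 12, 16, 20, 24, 28, 32, 36, 40, 44, 48, 52, 56]
across -30 [188, 191, 191, 181, 51, 53, 55, 55, 148, 219, 237, 243, 245, 244, 243, 245, 243, 243, 237, 223, 168, 62, 53, 56, 168, 83, 29, 28, 27]
across 0 [187, 191, 190, 173, 137, 202, 229, 231, 180, 214, 235, 242, 244, 245, 245, 245, 245, 244, 240, 229, 189, 237, 225, 182, 196, 76, 28, 30, 28]
across 30 [187, 191, 191, 185, 47, 51, 56, 54, 111, 205, 231, 241, 244, 245, 245, 245, 245, 245, 241, 232, 190, 70, 53, 53, 167, 79, 25, 29, 32]
across 60 [175, 109, 104, 105, 104, 114, 165, 211, 142, 105, 117, 123, 194, 224, 235, 223, 233, 197, 132, 79, 71, 57, 70, 75, 112, 59, 30, 28, 30]
beaker diff 1.5283333 7.0
```

```bash
python3 -c "
from station import ctrl
print(ctrl.job_done())"
```

```text
the job is handed in; nothing more can be done
None
```

The idler is fitted between the cheeks, the bottle lies at rest in the trough and the beaker is undisturbed; I handed the job in at about 21 s of robot time, confirming the final state by image code and forces because my picture views were used up.

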